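Straight-grain a brass clock plate

TASK

Straight-grain the brass clock plate on the sprung bed: take the block with the green sole by its wooden handle, set it square on the plate next to the blue end bar, press until the bed sinks about half-way, and draw it along the plate in one unbroken stroke to the red end bar, neither lifting or easing off on the way nor pushing the bed down to its bottom. Let go and leave it standing flat on the plate next to the red bar. Leave the block with the orange sole where it is.

Things in the scene. Friction and masses are not known exactly. Their poses are not given: they have to be found in the camera images.
- fine_block_center (a point): Centre of the loose graining block with the GREEN sole, half-way up (29 mm above its underside). Sole 64 mm (own x) by 70 mm (own y) by 18 mm high; on it stands an upright pale wooden handle 56 mm long (x), 24 mm wide (y), from 18 to 58 mm above the underside: grip it across its 24 mm width (along y), about 42 mm above the underside. z is up; it is the same either way round. About 0.18 kg.
- coarse_block_center (a point): Centre of the other block, equal in shape and size but with an ORANGE sole; it must stay where it is.
- plate_start (a point): Point on the top face of the brass plate, on its centre line, 85 mm from its middle towards the BLUE end bar: the green block is set down here, its x axis along the plate. x points along the plate from the blue to the red bar, y across it, z up; it sinks with the plate.
- plate_mid (a point): Middle of the top face of the brass plate, 64 mm above the table when not pressed; axes as plate_start. The plate is 268 mm long and 96 mm wide. The end bars stand on the fixed bed with their inner faces 139 mm either side of the middle and their tops 8 mm above the unpressed plate; the grey bed below is 320 by 125 mm.
- plate_finish (a point): As plate_start, but 85 mm from the middle towards the RED end bar: the stroke ends here.
- platen (a joint): How far the plate has sunk on its springs, in m: 0 free, 0.016 at the bottom. It slides straight down without tilting, wherever it is pressed; it begins to sink at 2.5 N and then needs 0.6 N for each mm (half-way, 8 mm, takes about 7 N). The block's own weight does not sink it.

How it is judged (in metres and radians):
On the way, in this order (a step that is already met when the one before it is completed fails the run):
1. the green block stands square on the plate next to the blue bar and presses the bed down at least 3 mm (x of fine_block_center in the frame of plate_mid between -0.115 and -0.06 m and y of fine_block_center in the frame of plate_mid between -0.018 and 0.018 m and z of fine_block_center in the frame of plate_mid below 0.036 m and angle between the x axis of fine_block_center and the x axis of plate_mid, either way round below 0.2 rad and value of joint platen above 0.003 m), for 0.1 s.
2. the green block passes the middle of the plate, still square and pressing (x of fine_block_center in the frame of plate_mid between -0.02 and 0.02 m and y of fine_block_center in the frame of plate_mid between -0.018 and 0.018 m and z of fine_block_center in the frame of plate_mid below 0.036 m and angle between the x axis of fine_block_center and the x axis of plate_mid, either way round below 0.2 rad and value of joint platen above 0.003 m), for 0.05 s.
3. the green block reaches the red end, still square and pressing (x of fine_block_center in the frame of plate_mid between 0.06 and 0.115 m and y of fine_block_center in the frame of plate_mid between -0.018 and 0.018 m and z of fine_block_center in the frame of plate_mid below 0.036 m and angle between the x axis of fine_block_center and the x axis of plate_mid, either way round below 0.2 rad and value of joint platen above 0.003 m), for 0.05 s.
At the end, for the whole second after the job is handed in: The green block stands released, flat and square (within 14 degrees) on the plate, its centre 60 to 115 mm from the plate's middle towards the red bar and within 20 mm of the centre line; the bed has risen again (sunk less than 2 mm); the orange block is within 20 mm of where it was (x of fine_block_center in the frame of plate_mid between 0.06 and 0.115 m and y of fine_block_center in the frame of plate_mid between -0.02 and 0.02 m and z of fine_block_center in the frame of plate_mid between 0.024 and 0.034 m and angle between fine_block_center's own z axis and vertical below 0.1 rad and angle between the x axis of fine_block_center and the x axis of plate_mid, either way round below 0.25 rad and value of joint platen below 0.002 m and distance of coarse_block_center from where it was at the start of the episode below 0.02 m); the robot touches nothing.
It fails at once if the bed is pushed to its bottom (sunk more than 14.5 mm) (value of joint platen above 0.0145 m).
It fails at once if over the middle 100 mm of the plate the green block is lifted off (seen up to 15 mm clear of it) or pressed so lightly that the bed is sunk less than 1.5 mm (x of fine_block_center in the frame of plate_mid between -0.05 and 0.05 m and y of fine_block_center in the frame of plate_mid between -0.05 and 0.05 m and z of fine_block_center in the frame of plate_mid below 0.044 m and value of joint platen below 0.0015 m).
It fails at once if the orange block is moved more than 20 mm (distance of coarse_block_center from where it was at the start of the episode above 0.02 m).
It also fails if it takes over 51 s, if anything falls off the work surface, if the arm or the gripper's body presses on something with over 40 N, if the wrist force passes 120 N, or if a joint passes its speed limit or range.

ROBOT

A 6-joint arm with a two-finger parallel gripper is mounted at the origin on the work surface. World frame = base frame: x ahead of the robot, y to its left, z up, the work surface at z = 0. Lengths are in mm, angles in rad, forces in N, time in s.
With the tool pointing down it reaches from about 375 to 925 mm from the base axis. Payload 5.7 kg.
Tool frame: the origin (TCP) lies at the very end of the fingers, on their centre line; the grasp point (between the pads) lies 19 mm behind it; z points along the fingers, y is the line along which they close (so a half turn about z gives the same grasp; the last joint's range is limited). The gripper opens to 85 mm and grips with 20 to 120 N. Pads are 22 mm wide; open, the fingers measure 114 mm over their backs; the gripper's body (76 mm by 85 mm) begins 54 mm behind the grasp point. The pads swing forward as they close: fully open they stand 13 mm farther back than shut.
Start: joints at [1.024, 0.359, 1.51, -0, 1.272, -0.115], TCP at [251.093, 544.9, 231.267] pointing down, gripper open.
Joint ranges: [-2.97, 2.97], [-1.01, 2.36], [0.21, 2.38], [-0.96, 4.11], [0.2, 2.71], [-2.98, 2.98]. Speed limits (rad/s): [2.39, 2.39, 3.14, 3.14, 3.14, 3.14].

INTERFACE

Orientations are given as [roll, pitch, yaw] about the fixed x, y, z axes, in that order (R = Rz(yaw) Ry(pitch) Rx(roll)).
In Python, from workcell import env gives the robot as it stands.
- The arm moves only by the tool jog_arm, never from a script. Its argument "commands" is a list of rows, each a list of 7 numbers: the shift along the tool's x, y, z in m, then the turn, a rotation vector about the tool's x, y, z in degrees, then the opening in per cent of the stroke, from 0 (shut) to 100 (fully open). A call has 1 to 10 rows; each row shifts and turns the commanded pose from where the row before left it, along the tool's axes as they then stand; what a row does not reach is not made up. A row lasts 1/10 s, in which the tool goes at most 50 mm and 8.59 degrees, less where a joint would pass 70% of its speed; a pose out of reach is approached as far as the arm can. A call is refused whole if a number of a shift passes 0.05 or a number of a turn 8.59, either way. A call with a gripper value outside its range is refused whole. The fingers move at their own pace and stop on an object; the grip force is fixed at half the most. Time passes only in rows, so rows that do not move let the fingers close. It gives the time, the measured TCP pose, the force, the opening and the grip force at its end, in the units of the state.
- env.sense(): the state, without advancing time (a new reading comes with each control period).
- env.read_camera(name): name is "scene" or "top" or "wrist"; returns a dict with "color" (384x512x3 uint8, red, green, blue), "z_map" (384x512 float32, mm along the optical axis (not along the pixel's ray), 0 where there is no reading), "camera_matrix" (3x3 intrinsics, pixels), "rvec" (rotation vector, rad) and "tvec" (3), from world to camera coordinates, as OpenCV has them. Camera axes: x right, y down, z forward; pixel columns grow to the right and rows downward; lengths in mm; the calibration is good to about 2 mm. A picture is of the moment at which its call begins.
- env.close_job(): hands the job in; it is judged then, once.
Trained networks look in the newest picture that a camera, given by its name, has taken for a name from the list of things; names that differ only in an ending like _2 or _b are one class to them, and where a whole thing is asked for, a point or a joint stands for the part that bears it (a point fixed in the world has none). Each returns a list of dicts, best first, with "score" (0 to 1); they miss things now and then, are a little off and sometimes report something else, mostly with a low value. They report only what shows in the picture. A call takes as long as a camera call.
- env.look_for(camera, thing): "xyz" ([x, y, z] in mm, in the coordinates of the camera as it stood for that picture, good to about 4 mm: the middle of the surface that is visible of it).
- env.trace(camera, thing): "region" (384x512 bool, what is visible of it).
- env.spot_point(camera, thing): "xyz" ([x, y, z] in mm, in the coordinates of the camera as it stood for that picture, good to about 4 mm: a listed point, or the origin of a listed thing).
The state is a dict: "clock": time; "joints": joint angles; "qd": joint speeds; "joint_efforts": joint torques, N m; "position": TCP position; "eef_rot": TCP orientation; "wrist_force": force on the tool from outside, world axes, zero at the start; "wrist_torque": the same for the moment, N m; "grip_width": finger opening in mm; "grasp_force": force on a finger pad.
Only numpy, scipy, OpenCV 4.12 (cv2) and the standard library are available. Lean on these libraries where they do the work, as an engineer would, in place of code of your own. Each camera call takes 0.05 s, during which the arm holds its last target. There are 200 camera calls.

## Working session

There is one attempt and no reset: what is moved stays moved. The work goes in short steps, Python scripts to look and compute and a tool call to move; the robot and the scene stay as the last step left them, time stands still between calls to the robot, and variables do not carry over. Pictures are saved under pics/ and viewed, at most 10 in all, crops included, and the job is handed in when it is done.

Besides the shell and the picture viewer there is one more tool, called after "Emit:" as a command line: name --pt "numbers of a row" for each row, then --argument value for the rest. jog_arm: Moves the arm, as the interface text tells. Its arguments: {"type":"object","properties":{"commands":{"type":"array","items":{"type":"array","items":{"type":"number"}}}},"required":["commands"]}

```bash
mkdir -p pics; cat > h.py <<'E'
import numpy as np, cv2
from workcell import env
def cam(n):
    c=env.read_camera(n); R=cv2.Rodrigues(np.array(c["rvec"],float))[0]; t=np.array(c["tvec"],float).ravel()
    return c,R,t
def w(p,R,t): return R.T@(np.array(p,float).ravel()-t)
def cloud(c,R,t,mask):
    v,u=np.nonzero(mask&(c["z_map"]>0)); z=c["z_map"][v,u]; K=c["camera_matrix"]
    P=np.stack([(u-K[0,2])*z/K[0,0],(v-K[1,2])*z/K[1,1],z],1)
    return (P-t)@R
E
cat > a.py <<'E'
from h import *
np.set_printoptions(precision=1,suppress=True)
ims=[]
for n in ["top","scene"]:
    c,R,t=cam(n); ims.append(c["color"])
    for th in ["fine_block_center","coarse_block_center","plate_start","plate_mid","plate_finish"]:
        for d in env.spot_point(n,th)[:2]: print(n,th,round(d["score"],2),w(d["xyz"],R,t))
    for th in ["fine_block_center","coarse_block_center","plate_mid"]:
        for d in env.trace(n,th)[:1]:
            P=cloud(c,R,t,d["region"]); 
            zt=np.percentile(P[:,2],95); T=P[abs(P[:,2]-(zt if 'block' in th else np.median(P[:,2])))<4]
            r=cv2.minAreaRect(T[:,:2].astype(np.float32)); print(n,th,round(d["score"],2),len(T),zt,np.median(P[:,2]),r)
cv2.imwrite("pics/a.png",cv2.resize(np.vstack(ims)[:,:,::-1],(400,600)))
cv2.imwrite("pics/top.png",ims[0][:,:,::-1])
print(env.sense())
E
python3 a.py
```

```text
top fine_block_center 0.95 [ 459.8 -198.8   29.1]
top coarse_block_center 0.62 [ 617.8 -264.7   28.4]
top coarse_block_center 0.57 [485.6 103.6  64.4]
top plate_start 0.64 [649.1 107.3  64.4]
top plate_mid 0.71 [566.5 104.2  66.3]
top fine_block_center 0.56 316 58.96935741892004 19.224001195757925 ((461.09228515625, -198.12477111816406), (54.611454010009766, 22.887163162231445), 9.277217864990234)
top coarse_block_center 0.93 317 58.903690831577116 18.824196459977205 ((616.1375122070312, -260.22320556640625), (24.079524993896484, 54.172515869140625), 78.37321472167969)
top plate_mid 0.71 6734 66.17801817836558 63.926868686374576 ((568.3865356445312, 105.85948181152344), (269.1688537597656, 100.13275909423828), 1.1917104721069336)
scene fine_block_center 0.65 [ 454.3 -199.4   28.6]
scene plate_start 0.72 [648.9 107.   63.4]
scene plate_mid 0.93 [565.2 105.   65.4]
scene plate_finish 0.66 [479.4 102.6  63.4]
scene fine_block_center 0.84 174 59.356892687478336 20.32331828169026 ((458.98565673828125, -198.37103271484375), (56.07200241088867, 23.610998153686523), 8.568269729614258)
scene coarse_block_center 0.81 224 59.064663710284194 20.57356069148981 ((613.3065795898438, -262.05908203125), (27.266508102416992, 56.051513671875), 76.47868347167969)
scene plate_mid 0.93 7451 66.30206862212924 64.8987526446983 ((562.91455078125, 105.65760040283203), (274.3924560546875, 99.48928833007812), 1.0804578065872192)
{'clock': 0.9, 'joints': array([ 1. ,  0.4,  1.5,  0. ,  1.3, -0.1]), 'qd': array([ 0.,  0.,  0., -0.,  0., -0.]), 'joint_efforts': array([ -0. , -52.8, -27.9,  -0. ,   0. ,  -0. ]), 'position': array([251.1, 544.9, 231.3]), 'eef_rot': array([-3.1, -0. ,  2.7]), 'wrist_force': array([-0.3,  0.1, -0.1]), 'wrist_torque': array([ 0.,  0., -0.]), 'grasp_force': 0.0, 'grip_width': 85.63249850018022}
```

View pics/top.png

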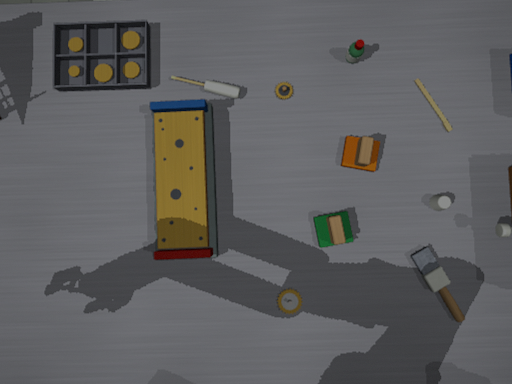

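The top view shows the blue bar at the top (180,105), which is the larger x, and the red bar at (183,254). The green block is at (334,229) and the orange one at (361,153). All of these match the measured heights and sizes. Now I approach the green block.

Emit:
jog_arm --pt "0 0 0 0 0 -8.4 100" --pt "0 0 0 0 0 -8.4 100" --pt "0 0 0 0 0 -8.4 100" --pt "0 0 0 0 0 -8.4 100" --pt "-0.045 -0.02 0 0 0 0 100" --pt "-0.045 -0.02 0 0 0 0 100" --pt "0 -0.048 0 0 0 0 100" --pt "0 -0.048 0 0 0 0 100" --pt "0 -0.048 0 0 0 0 100" --pt "0 -0.048 0 0 0 0 100"

```text
clock: 1.9
position: [375.9, 327.8, 231.3]
eef_rot: [-3.141, 0.0, -2.987]
wrist_force: [1.0, -0.5, -0.4]
grip_width: 85.0
grasp_force: 0.0
```

Emit:
jog_arm --pt "0 -0.048 0 0 0 0 100" --pt "0 -0.048 0 0 0 0 100" --pt "0 -0.048 0 0 0 0 100" --pt "0 -0.048 0 0 0 0 100" --pt "0 -0.048 0 0 0 0 100" --pt "0 -0.048 0 0 0 0 100" --pt "0 -0.048 0 0 0 0 100" --pt "0 -0.048 0 0 0 0 100" --pt "0 -0.048 0 0 0 0 100" --pt "0 0 0 0 0 0 100"

```text
clock: 2.9
position: [444.1, -103.1, 231.9]
eef_rot: [-3.138, 0.002, -2.993]
wrist_force: [-0.3, -0.0, -0.4]
grip_width: 85.8
grasp_force: 0.0
```

Emit:
jog_arm --pt "0 -0.048 0 0 0 0 100" --pt "0 -0.048 0 0 0 0 100" --pt "0 0 0 0 0 0 100" --pt "0 0 0 0 0 0 100"

```text
clock: 3.3
position: [457.0, -192.4, 231.1]
eef_rot: [3.141, -0.0, -2.989]
wrist_force: [0.4, 0.5, -0.9]
grip_width: 85.2
grasp_force: 0.0
```

```bash
cat > b.py <<'E'
from h import *
np.set_printoptions(precision=3,suppress=True)
c,R,t=cam("wrist"); 
for d in env.spot_point("wrist","fine_block_center")[:2]: print(round(d["score"],2),w(d["xyz"],R,t))
for d in env.trace("wrist","fine_block_center")[:1]:
    P=cloud(c,R,t,d["region"])
    T=P[abs(P[:,2]-np.percentile(P[:,2],95))<4]
    print(len(T),T[:,2].mean(),cv2.minAreaRect(T[:,:2].astype(np.float32)))
    T=P[abs(P[:,2]-18)<4]
    print(len(T),cv2.minAreaRect(T[:,:2].astype(np.float32)))
cv2.imwrite("pics/w.png",c["color"][:,:,::-1])
s=env.sense(); print(s["position"],s["eef_rot"],s["wrist_force"])
E
python3 b.py
```

```text
0.78 [ 454.919 -199.569   24.981]
861 57.29324863810673 ((456.4486389160156, -200.21511840820312), (54.30187225341797, 23.213777542114258), 8.972850799560547)
1596 ((457.18511962890625, -199.82406616210938), (64.56061553955078, 69.84996795654297), 9.4343900680542)
[ 456.554 -190.603  231.138] [ 3.141 -0.001 -2.986] [-0.67   0.22  -0.017]
```

View pics/w.png

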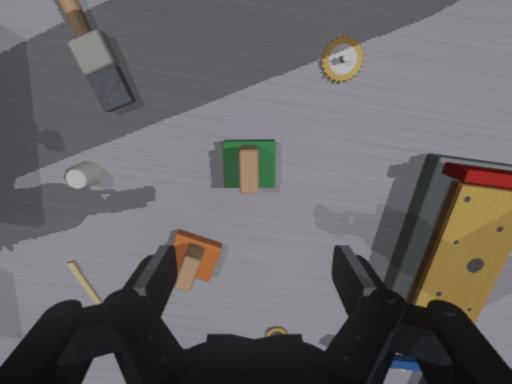

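The wrist picture shows the green block at (249,165), square to the tool, with the orange block well clear at (198,258). The centre measures (457.5, -200).

Emit:
jog_arm --pt "0 -0.009 0.04 0 0 0 100" --pt "0 0 0.045 0 0 0 100" --pt "0 0 0.045 0 0 0 100" --pt "0 0 0.03 0 0 0 100" --pt "0 0 0 0 0 0 100" --pt "0 0 0 0 0 0 100" --pt "0 0 0 0 0 0 100"

```text
clock: 4.15
position: [459.9, -201.3, 73.1]
eef_rot: [-3.14, 0.002, -2.986]
wrist_force: [0.2, 0.3, 0.8]
grip_width: 85.2
grasp_force: 0.0
```

Emit:
jog_arm --pt "0 0 0.03 0 0 0 100" --pt "0 0 0.018 0 0 0 100" --pt "0 0 0 0 0 0 100" --pt "0 0 0 0 0 0 100" --pt "0 0 0 0 0 0 0" --pt "0 0 0 0 0 0 0" --pt "0 0 0 0 0 0 0" --pt "0 0 0 0 0 0 0" --pt "0 0 0 0 0 0 0" --pt "0 0 0 0 0 0 0"

```text
clock: 5.15
position: [458.7, -201.2, 23.8]
eef_rot: [-3.141, 0.001, -2.987]
wrist_force: [-0.6, 0.9, 5.7]
grip_width: 23.2
grasp_force: 59.7
```

Emit:
jog_arm --pt "0 0 0 0 0 0 0" --pt "0 0 0 0 0 0 0" --pt "0 0 0 0 0 0 0" --pt "0 0 0 0 0 0 0"

```text
clock: 5.55
position: [458.7, -201.2, 23.8]
eef_rot: [-3.141, 0.0, -2.987]
wrist_force: [-0.5, 0.9, 6.0]
grip_width: 23.4
grasp_force: 59.7
```

Emit:
jog_arm --pt "0 0 -0.02 0 0 0 0" --pt "0 0 -0.04 0 0 0 0" --pt "0 0 -0.05 0 0 0 0" --pt "0 0 0 0 0 7.6 0" --pt "-0.03 0.045 0 0 0 0 0" --pt "-0.03 0.045 0 0 0 0 0" --pt "-0.03 0.045 0 0 0 0 0" --pt "-0.03 0.045 0 0 0 0 0" --pt "-0.03 0.045 0 0 0 0 0" --pt "0 0 0 0 0 0 0"

```text
clock: 6.55
position: [595.9, 15.1, 133.4]
eef_rot: [3.14, 0.003, -3.115]
wrist_force: [-0.6, -0.6, -1.0]
grip_width: 23.5
grasp_force: 59.7
```

Emit:
jog_arm --pt "-0.028 0.04 0 0 0 0 0" --pt "-0.02 0.039 0 0 0 0 0" --pt "0 0 0 0 0 0 0" --pt "0 0 0 0 0 0 0" --pt "0 0 0 0 0 0 0" --pt "0 0 0 0 0 0 0"

```text
clock: 7.15
position: [637.8, 88.6, 133.1]
eef_rot: [-3.141, -0.001, -3.121]
wrist_force: [0.0, -0.3, -2.1]
grip_width: 23.2
grasp_force: 60.0
```

```bash
cat > c.py <<'E'
from h import *
np.set_printoptions(precision=3,suppress=True)
s=env.sense(); print(s["position"],s["eef_rot"],s["wrist_force"],s["grip_width"])
ims=[]
for n in ["wrist","scene"]:
    c,R,t=cam(n); ims.append(c["color"])
    for th in ["plate_mid","plate_finish","fine_block_center"]:
        for d in env.spot_point(n,th)[:1]: print(n,th,round(d["score"],2),w(d["xyz"],R,t))
    for d in env.trace(n,"plate_mid")[:1]:
        P=cloud(c,R,t,d["region"]); T=P[abs(P[:,2]-64)<5]
        print(len(T),T[:,2].mean(),cv2.minAreaRect(T[:,:2].astype(np.float32)))
import sys
cv2.imwrite("pics/"+sys.argv[1],cv2.resize(np.vstack(ims),(400,600))[:,:,::-1])
E
python3 c.py c1.png
```

```text
[637.844  88.599 133.052] [-3.141 -0.001 -3.121] [ 0.031 -0.283 -2.083] 23.213196341470113
wrist plate_mid 0.92 [566.586 103.194  64.84 ]
26410 63.658672405454155 ((594.7708129882812, 104.93336486816406), (209.54965209960938, 100.20201873779297), 1.1779298782348633)
scene plate_mid 0.74 [564.328 105.518  62.662]
scene plate_finish 0.74 [479.38  102.659  65.081]
scene fine_block_center 0.97 [634.057  88.534 136.657]
6424 64.78720583476218 ((562.800537109375, 107.37698364257812), (275.6124267578125, 99.77415466308594), 0.13579639792442322)
```

View pics/c1.png

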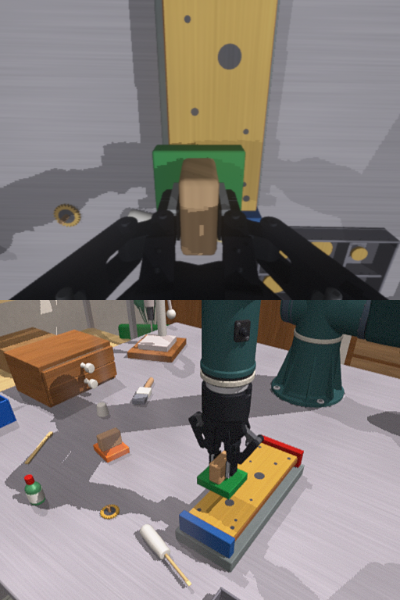

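Emit:
jog_arm --pt "-0.0125 0.0175 0 0 0 0 0" --pt "0 0 0 0 0 0 0" --pt "0 0 0.02 0 0 0 0" --pt "0 0 0.017 0 0 0 0" --pt "0 0 0 0 0 0 0" --pt "0 0 0 0 0 0 0" --pt "0 0 0 0 0 0 0"

```text
clock: 8.35
position: [651.6, 107.6, 97.3]
eef_rot: [-3.141, 0.002, -3.12]
wrist_force: [0.1, 1.2, -1.8]
grip_width: 23.0
grasp_force: 60.1
```

Emit:
jog_arm --pt "0 -0.001 0.005 0 0 0 0" --pt "0 0 0.004 0 0 0 0" --pt "0 0 0.003 0 0 0 0" --pt "0 0 0 0 0 0 0" --pt "0 0 0 0 0 0 0"

```text
clock: 8.85
position: [651.5, 106.6, 84.8]
eef_rot: [-3.141, 0.001, -3.12]
wrist_force: [0.9, -1.4, 3.5]
grip_width: 23.5
grasp_force: 60.7
```

Emit:
jog_arm --pt "0 0 0.002 0 0 0 0" --pt "0 0 0.002 0 0 0 0" --pt "0 0 0 0 0 0 0" --pt "0 0 0 0 0 0 0"

```text
clock: 9.25
position: [651.5, 106.6, 80.6]
eef_rot: [-3.141, 0.001, -3.12]
wrist_force: [1.9, -1.9, 4.6]
grip_width: 23.2
grasp_force: 61.0
```

Emit:
jog_arm --pt "0.006 0 0 0 0 0 0" --pt "0.01 0 0 0 0 0 0" --pt "0.01 0 0 0 0 0 0" --pt "0.01 0 0 0 0 0 0"

```text
clock: 9.65
position: [615.2, 106.2, 80.8]
eef_rot: [3.141, 0.002, -3.12]
wrist_force: [4.3, 0.2, 5.5]
grip_width: 23.2
grasp_force: 61.0
```

Emit:
jog_arm --pt "0.01 0 0 0 0 0 0" --pt "0.01 0 0 0 0 0 0" --pt "0.01 0 0 0 0 0 0"

```text
clock: 9.95
position: [585.0, 105.5, 80.7]
eef_rot: [3.141, 0.002, -3.12]
wrist_force: [4.2, -0.1, 4.8]
grip_width: 23.5
grasp_force: 61.0
```

Depth is steady at about 7 mm; 104 mm remain to x ≈ 481.

Emit:
jog_arm --pt "0.01 0 0 0 0 0 0" --pt "0.01 0 0 0 0 0 0" --pt "0.01 0 0 0 0 0 0" --pt "0.01 0 0 0 0 0 0" --pt "0.01 0 0 0 0 0 0" --pt "0.01 0 0 0 0 0 0"

```text
clock: 10.55
position: [525.0, 104.2, 80.7]
eef_rot: [3.141, 0.002, -3.12]
wrist_force: [4.0, -0.8, 4.8]
grip_width: 23.3
grasp_force: 61.0
```

Emit:
jog_arm --pt "0.01 0 0 0 0 0 0" --pt "0.01 0 0 0 0 0 0" --pt "0.01 0 0 0 0 0 0" --pt "0.01 0 0 0 0 0 0" --pt "0.002 0 0 0 0 0 0" --pt "0 0 0 0 0 0 0" --pt "0 0 0 0 0 0 0" --pt "0 0 0 0 0 0 0"

```text
clock: 11.35
position: [481.7, 103.2, 80.3]
eef_rot: [3.141, -0.001, -3.12]
wrist_force: [0.7, 0.7, 4.5]
grip_width: 23.3
grasp_force: 61.1
```

Emit:
jog_arm --pt "0 0 -0.003 0 0 0 0" --pt "0 0 -0.003 0 0 0 0" --pt "0 0 -0.001 0 0 0 0" --pt "0 0 0 0 0 0 0" --pt "0 0 0 0 0 0 0" --pt "0 0 0 0 0 0 0"

```text
clock: 11.95
position: [481.9, 103.0, 86.9]
eef_rot: [-3.141, -0.002, -3.12]
wrist_force: [-1.5, 0.2, 0.9]
grip_width: 23.6
grasp_force: 60.5
```

Emit:
jog_arm --pt "0 0 0 0 0 0 50" --pt "0 0 0 0 0 0 70" --pt "0 0 0 0 0 0 70" --pt "0 0 0 0 0 0 70" --pt "0 0 0 0 0 0 70" --pt "0 0 0 0 0 0 70"

```text
clock: 12.55
position: [483.0, 103.0, 87.3]
eef_rot: [-3.141, -0.0, -3.12]
wrist_force: [0.5, -0.7, 0.3]
grip_width: 59.6
grasp_force: 0.0
```

Emit:
jog_arm --pt "0 0 -0.02 0 0 0 70" --pt "0 0 -0.03 0 0 0 70" --pt "0 0 -0.04 0 0 0 70" --pt "0 0 -0.04 0 0 0 70" --pt "0 0 0 0 0 0 70" --pt "0 0 0 0 0 0 70" --pt "0 0 0 0 0 0 70"

```text
clock: 13.25
position: [481.9, 103.0, 216.2]
eef_rot: [-3.141, -0.002, -3.12]
wrist_force: [-1.6, 0.6, -0.3]
grip_width: 59.7
grasp_force: 0.0
```

```bash
python3 c.py c2.png; sed -i 's/-18)<4/-82)<4/' b.py; python3 b.py
```

```text
[481.912 102.981 216.203] [-3.141 -0.002 -3.12 ] [-1.647  0.641 -0.285] 59.7022650635751
wrist plate_mid 0.8 [567.281 102.428  64.504]
wrist fine_block_center 0.62 [481.514 101.088  92.344]
12062 63.58233902721743 ((567.0740356445312, 104.59420776367188), (274.5865783691406, 100.09147644042969), 1.1735066175460815)
scene plate_mid 0.91 [564.762 104.835  63.877]
scene plate_finish 0.7 [482.845 101.122  64.11 ]
scene fine_block_center 0.96 [476.139 103.183  93.265]
0.93 [479.259 103.002  91.75 ]
1386 121.30558727363575 ((479.5328063964844, 102.53570556640625), (54.36015701293945, 23.75992202758789), 0.48875781893730164)
2401 ((479.7870178222656, 102.23501586914062), (63.046688079833984, 69.97377014160156), 1.017024040222168)
[482.963 103.043 217.279] [-3.141 -0.    -3.12 ] [ 0.478 -0.657  0.016]
```

View pics/c2.png

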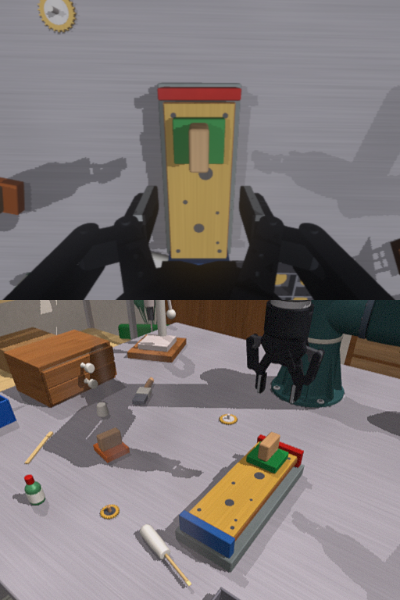

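The picture shows the green block flat and square at (200,140) beside the red bar, about 87 mm from the middle. The bed has risen, the gripper is clear and the orange block is untouched.

```bash
python3 -c "
from workcell import env
print(env.close_job())"
```

```text
the job is handed in; nothing more can be done
None
```

The plate is grained in one unbroken stroke with the bed held about 7 mm down; the green block stands released, flat and square beside the red bar, the orange block was left alone, and the job is handed in (no verdict was returned).

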